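# Empty the walnut tote into the hopper and nest the dipper measures

### The arm

A 7-joint arm with a two-finger parallel gripper is mounted at the origin on the work surface. World frame = base frame: x ahead of the robot, y to its left, z up, the work surface at z = 0. Lengths are in m, angles in rad, forces in N, time in s.
With the tool pointing down it reaches from about 0.4 to 0.875 m from the base axis. Payload 19.3 kg.
Tool frame: the origin (TCP) lies on the centre line of the jaws, within the pads' length; the fingertips stand 14 mm ahead of it and the grasp point (between the pads) lies 5 mm behind it (r.tips_ahead is the distance from the TCP to the fingertips, in m); z points along the fingers, y is the line along which they close (so a half turn about z gives the same grasp; the last joint's range is limited). The gripper opens to 85 mm and grips with 20 to 120 N. Pads are 22 mm wide; open, the fingers measure 114 mm over their backs; the gripper's body (76 mm by 85 mm) begins 54 mm behind the grasp point. The pads swing forward as they close: fully open they stand 13 mm farther back than shut.
Start: joints at [-1.397, 0.521, -0.036, 1.599, 0.021, 1.021, -0.113], TCP at [0.151, 0.607, 0.245] pointing down, gripper open.
Joint ranges: [-2.91, 2.91], [-0.3, 2.13], [-1.5, 1.42], [0.17, 2.43], [-1.26, 4.41], [0.16, 1.93], [-2.52, 2.52]. Speed limits (rad/s): [1.89, 1.89, 2.39, 2.39, 3.01, 3.01, 3.01].

### API

Orientations are given as a unit quaternion [w, x, y, z].
In Python, from workcell import r gives the robot as it stands.
- The arm moves only by the tool nudge_tcp, called after "Call:" as name(argument=value, ...) on one line, values as JSON. Schema: {"type":"object","properties":{"increments":{"type":"array","items":{"type":"array","items":{"type":"number"},"minItems":5,"maxItems":5},"minItems":1,"maxItems":12},"squeeze":{"type":"number"},"only":{"type":"string"},"quiet":{"type":"boolean"},"lines":{"type":"string"}},"required":["increments"],"additionalProperties":false}. increments is a list of rows, 1 to 12 of them, each of 5 numbers: dx, dy, dz in units of 100 mm, then a turn about the tool's z in units of 0.05 rad, then the finger opening in m; each row is the pose to reach, as a shift and turn from the pose commanded when the call began, along the tool's axes at that moment; what a row does not reach only later rows make up. A row lasts 1/8 s, in which the tool goes at most 0.0625 m and 0.188 rad, less where a joint would pass 70% of its speed; a pose out of reach is approached as far as the arm can. The fingers move at their own pace and stop on an object; squeeze is the grip in N (left out, the last holds). Time passes only in rows, so rows that do not move let the fingers close. The tool returns the time, the measured TCP pose, the force, the opening and the grip force at its end. only (a regular expression) keeps the lines of the reply that match it, lines (a string "A,B") keeps lines A to B, and quiet returns only ok. Input that does not fit is refused with a message, and nothing moves.
- r.get_state(): the state, without advancing time (a new reading comes with each control period).
- r.get_image(name): name is "side" or "top" or "wrist"; returns (picture, depth): 384x512x3 uint8, red, green, blue; 384x512 float32, m along the optical axis (not along the pixel's ray), 0 where there is no reading.
- r.calibration(name): a dict with "fx", "fy", "cx", "cy" (pixels), "T" (4x4, takes a point from camera to world coordinates); the wrist camera has in their place "T_tool_cam" (4x4, takes a point from camera to tool coordinates, whose origin is the TCP and whose axes are the flange's). Camera axes: x right, y up, looking along -z (the intrinsics and any distortion apply to the point x, -y, -z); pixel columns grow to the right and rows downward; lengths in m; the calibration is good to about 2 mm. A picture is of the moment at which its call begins: read the wrist's pose just before it. calibration takes no time and is no camera call.
- r.hand_in(): hands the job in; it is judged then, once.
The state is a dict: "time_s": time; "q": joint angles; "dq": joint speeds; "joint_torque": joint torques, N m; "tool_pos": TCP position; "ee_rot": TCP orientation; "wrist_force": force on the tool from outside, world axes, zero at the start; "ft_torque": the same for the moment, N m; "gripper_width": finger opening in m; "grip_force": force on a finger pad.
Only numpy, scipy, OpenCV 4.12 (cv2) and the standard library are available. Lean on these libraries where they do the work, as an engineer would, in place of code of your own. Each camera call takes 0.05 s, during which the arm holds its last target. There are 200 camera calls.

### The job

Close down the packing bench: tip all the walnuts from the tote into the machine's feed hopper, then stand the empty tote upright on the bench again. Stand the largest metal dipper measure in the middle of the round mat and nest all the other dippers inside it, each in the next larger one that is there, upright and right down to the floor. Leave the carton, the jar and the tape roll alone.

Things in the scene. Friction and masses are not known exactly. Their poses are not given: they have to be found in the camera images.
- dipper1: largest aluminium dipper measure: round open cup, rim outer radius 58 mm, bottom radius 54, wall and floor 3, 60 tall, 160 g. Origin: underside centre, z up. On the rim at its -x side stands a flat upright black handle 10 mm thick (x), 20 wide (y), 50 tall, centre line at x = -57, top at z = 110. Always there; of dipper2 to 4 two or three are.
- dipper1_grip (a point): point to grip on the handle of dipper1: on its centre line, 18 mm below its top; moves with the dipper
- dipper2: second largest aluminium dipper measure: round open cup, rim outer radius 45 mm, bottom radius 41, wall and floor 3, 54 tall, 120 g. Origin: underside centre, z up. On the rim at its -x side stands a flat upright black handle 10 mm thick (x), 20 wide (y), 50 tall, centre line at x = -44, top at z = 104. Fits loosely in any larger one, floor on floor; handles clear each other on different sides.
- dipper2_grip (a point): point to grip on the handle of dipper2: on its centre line, 18 mm below its top; moves with the dipper
- dipper3: third largest aluminium dipper measure: round open cup, rim outer radius 33 mm, bottom radius 29, wall and floor 3, 48 tall, 90 g. Origin: underside centre, z up. On the rim at its -x side stands a flat upright black handle 10 mm thick (x), 20 wide (y), 50 tall, centre line at x = -32, top at z = 98. Fits loosely in any larger one, floor on floor; handles clear each other on different sides.
- dipper3_grip (a point): point to grip on the handle of dipper3: on its centre line, 18 mm below its top; moves with the dipper
- dipper4: smallest aluminium dipper measure: round open cup, rim outer radius 22 mm, bottom radius 18, wall and floor 3, 42 tall, 60 g. Origin: underside centre, z up. On the rim at its -x side stands a flat upright black handle 10 mm thick (x), 20 wide (y), 50 tall, centre line at x = -21, top at z = 92. Fits loosely in any larger one, floor on floor; handles clear each other on different sides.
- dipper4_grip (a point): point to grip on the handle of dipper4: on its centre line, 18 mm below its top; moves with the dipper
- mat: round grey rubber drying mat, radius 75 mm, 3 mm thick, fixed to the bench. Origin: centre of its underside
- tote: loose aluminium tote 172 mm long (x), 120 wide (y), 220 g, floor 4 thick, walls 45 high at the sides and +x end; the -x end is an open spout, its floor rising 10 degrees over the last 45 mm. A straight bar 14 thick (x), 18 high runs across (along y) over the middle, centre 111 up. Origin: underside centre. Walnuts roll out when the spout end is tipped about 45 degrees down
- tote_grip (a point): centre of the tote's carrying bar, 111 mm above its underside. The spout's outer edge lies 88 mm from the tote's middle towards its -x, 11 mm above its underside
- walnut1: whole walnut, a ball of radius 14 mm, 12 g, in the tote at the start; origin: its centre (three to five of walnut1 to walnut5 are there)
- walnut2: whole walnut, a ball of radius 14 mm, 12 g, in the tote at the start; origin: its centre (three to five of walnut1 to walnut5 are there)
- walnut3: whole walnut, a ball of radius 14 mm, 12 g, in the tote at the start; origin: its centre (three to five of walnut1 to walnut5 are there)
- walnut4: whole walnut, a ball of radius 14 mm, 12 g, in the tote at the start; origin: its centre (three to five of walnut1 to walnut5 are there)
- walnut5: whole walnut, a ball of radius 14 mm, 12 g, in the tote at the start; origin: its centre (three to five of walnut1 to walnut5 are there)
- hopper: fixed round steel feed funnel on a white 150 mm square housing; the funnel's floor is 57 mm above the bench (inner radius about 50 mm), its rim 130 mm above the bench with outer radius 115 mm (inner about 110). Origin: under its centre, on the bench; z up
- hopper_mouth (a point): centre of the funnel's mouth at rim height, 130 mm above the bench
- carton: bystander: cardboard box 70 x 55 x 100 mm, not part of the job; origin: underside centre
- jar: bystander: glass jar, radius 30 mm, 100 mm tall, not part of the job; origin: underside centre
- tape: bystander: roll of clear tape lying flat, radius 30 mm, 25 mm tall, not part of the job; origin: underside centre

How it is judged:
On the way:
1. the tote is tipped spout-down over the hopper (angle between tote's own z axis and vertical above 0.4 rad and horizontal distance between tote_grip and hopper_mouth below 0.16 m and height (world z) of tote_grip above 0.19 m), for 0.1 s.
At the end, for the whole second after the job is handed in: All walnuts lie in the hopper below its rim; the tote stands upright on the bench; the largest dipper is on the mat within 25 mm of centre; every other dipper stands upright inside each larger one, underside at most 18 mm above the largest one's; all at rest (horizontal distance between each of walnut1, walnut2, walnut3, walnut4, walnut5 and hopper_mouth below 0.1 m and z of walnut1 in the frame of hopper between 0.05 and 0.125 m and z of walnut2 in the frame of hopper between 0.05 and 0.125 m and z of walnut3 in the frame of hopper between 0.05 and 0.125 m and z of walnut4 in the frame of hopper between 0.05 and 0.125 m and z of walnut5 in the frame of hopper between 0.05 and 0.125 m and angle between tote's own z axis and vertical below 0.1 rad and height (world z) of tote below 0.008 m and linear speed of each of tote, dipper1, dipper2, dipper3, dipper4 below 0.03 m/s and horizontal distance between dipper1 and mat below 0.025 m and height (world z) of dipper1 below 0.009 m and angle between each of dipper1, dipper2, dipper3, dipper4's own z axis and vertical below 0.12 rad and z of each of dipper2, dipper3, dipper4 in the frame of dipper1 below 0.018 m and horizontal distance between dipper2 and dipper1 below 0.014 m and horizontal distance between dipper3 and dipper1 below 0.026 m and horizontal distance between dipper3 and dipper2 below 0.013 m and horizontal distance between dipper4 and dipper1 below 0.037 m and horizontal distance between dipper4 and dipper2 below 0.024 m and horizontal distance between dipper4 and dipper3 below 0.012 m); the robot touches nothing.
It fails at once if the carton is knocked away (moved more than 40 mm) (distance of carton from where it was at the start of the episode above 0.04 m).
It fails at once if the jar is knocked away (moved more than 40 mm) (distance of jar from where it was at the start of the episode above 0.04 m).
It fails at once if the tape is knocked away (moved more than 40 mm) (distance of tape from where it was at the start of the episode above 0.04 m).
Of dipper2, dipper3, dipper4 only 2 to 3 are there at a start; the rules pass over those that are not, and their reading is None.
Of walnut1, walnut2, walnut3, walnut4, walnut5 only 3 to 5 are there at a start; the rules pass over those that are not, and their reading is None.
At some moment in a run one of dipper1, dipper2, dipper3, dipper4 may be knocked a few centimetres aside while the robot is not near it.
It also fails if it takes over 192 s, if anything falls off the work surface, if the arm or the gripper's body presses on something with over 40 N, if the wrist force passes 120 N, or if a joint passes its speed limit or range.

## Working session

There is one attempt and no reset: what is moved stays moved. The work goes in short steps, Python scripts to look and compute and a tool call to move; the robot and the scene stay as the last step left them, time stands still between calls to the robot, and variables do not carry over. Pictures are saved under pics/ and viewed, at most 14 in all, crops included, and the job is handed in when it is done.

```bash
ls; mkdir -p pics; cat > h.py <<'E'
import numpy as np, cv2
from workcell import r
from scipy.spatial.transform import Rotation as R
def cam(name):
    s=r.get_state(); im,d=r.get_image(name); c=r.calibration(name)
    if 'T' in c: T=np.array(c['T'])
    else:
        q=s['ee_rot']; M=np.eye(4); M[:3,:3]=R.from_quat([q[1],q[2],q[3],q[0]]).as_matrix(); M[:3,3]=s['tool_pos']; T=M@np.array(c['T_tool_cam'])
    return im,d,c,T
def cloud(d,c,T):
    v,u=np.mgrid[:d.shape[0],:d.shape[1]]
    P=np.stack([(u-c['cx'])/c['fx']*d,-(v-c['cy'])/c['fy']*d,-d,np.ones_like(d)],-1)@T.T
    P=P[...,:3].copy(); P[d<=0]=np.nan
    return P
def save(n,im): cv2.imwrite('pics/'+n+'.png',cv2.cvtColor(im,cv2.COLOR_RGB2BGR))
E
python3 - <<'E'
from h import *
print(r.get_state())
for n in ['top','side']:
    im,d,c,T=cam(n); save(n,im); np.savez('/tmp/'+n,im=im,d=d,P=cloud(d,c,T)); print(n,c)
E
```

```text
pics
workcell.py
{'time_s': 0.0, 'q': array([-1.3972161 ,  0.52203153, -0.03635564,  1.59997828,  0.02119661,
        1.02108089, -0.1128136 ]), 'dq': array([ 1.63288259e-04,  7.02685668e-04,  9.00611143e-04, -7.12201830e-05,
        7.59775694e-04,  4.23599255e-04, -4.60457889e-04]), 'joint_torque': array([-3.86936481e-04, -9.27109337e+01,  1.98013522e+00, -3.69942033e+01,
        1.78848964e-02,  8.00788868e-03,  1.46922021e-04]), 'tool_pos': array([0.15080086, 0.60622016, 0.24472512]), 'ee_rot': array([-3.72259075e-05,  1.21589186e-01,  9.92580354e-01, -5.55420292e-04]), 'wrist_force': array([-0.30831789,  0.02667831,  0.55174235]), 'ft_torque': array([-0.0232806 ,  0.01224105, -0.06045028]), 'grip_force': 0.0, 'gripper_width': 0.08536259800127105}
top {'fx': 391.6976253177733, 'fy': 391.6976253177733, 'cx': 256.91139329151224, 'cy': 188.49419922739892, 'T': array([[-0.05004695,  0.97753949, -0.20472383,  0.38785344],
       [-0.99873407, -0.04794597,  0.01521328,  0.00766682],
       [ 0.0050559 ,  0.20522604,  0.97870154,  1.03552976],
       [ 0.        ,  0.        ,  0.        ,  1.        ]])}
side {'fx': 485.8163853523389, 'fy': 485.8163853523389, 'cx': 257.37950503319774, 'cy': 186.96754328217054, 'T': array([[ 0.83338161,  0.34555119, -0.43135771,  0.01844011],
       [-0.55260815,  0.50687853, -0.66158778, -0.90233417],
       [-0.00996648,  0.78972687,  0.61337765,  0.94489904],
       [ 0.        ,  0.        ,  0.        ,  1.        ]])}
```

View pics/top.png

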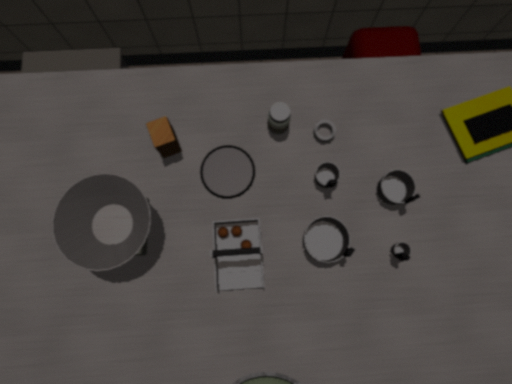

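View pics/side.png

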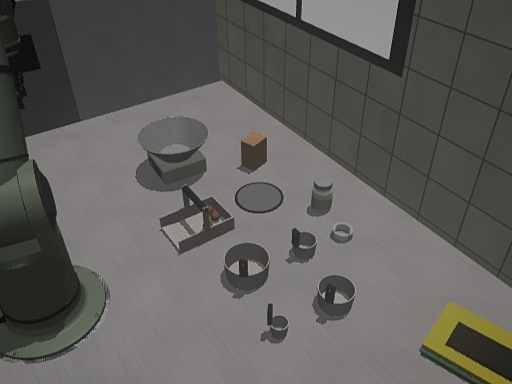

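The top view shows the hopper (103,222) and the tote (238,255) with its spout toward the robot and walnuts at (223,232), (237,231) and (246,244). The mat is at (228,171). The dippers are d1 (326,240), d2 (396,188), d3 (327,176) and d4 (401,250), all four present with black handles. The carton (162,135), jar (280,115) and tape (325,130) stand further back. The side view agrees.

```bash
cat > m.py <<'E'
from h import *
from scipy.optimize import least_squares
def circ(X):
    f=lambda p:np.hypot(X[:,0]-p[0],X[:,1]-p[1])-p[2]
    c=X.mean(0); return least_squares(f,[*c,.05],loss='soft_l1',f_scale=.002).x
def dip(Q,c,i):
    h=[.060,.054,.048,.042][i]; Rr=[.058,.045,.033,.022][i]
    D=np.hypot(Q[:,0]-c[0],Q[:,1]-c[1]); N=Q[D<Rr+.03]
    rim=N[(N[:,2]>h-.006)&(N[:,2]<h+.006)]; ha=N[N[:,2]>h+.012]
    top=np.percentile(ha[:,2],98) if len(ha)>3 else np.nan
    t=ha[ha[:,2]>top-.01]
    return circ(rim[:,:2]),np.percentile(N[:,2],80),top,t.mean(0),len(rim),len(ha)
E
python3 - <<'E'
from m import *
np.set_printoptions(precision=4,suppress=True)
t=np.load('/tmp/top.npz');s=np.load('/tmp/side.npz')
P=t['P']
for n,(u,v) in dict(hop=(112,225),tote=(240,275),mat=(228,171),d1=(324,242),d2=(394,190),d3=(324,177),d4=(400,249),carton=(160,132),jar=(280,110),tape=(325,123)).items(): print(n,P[v,u])
C=dict(zip(range(4),[P[242,324],P[190,394],P[177,324],P[249,400]]))
for n,X in (('top',t),('side',s)):
    Q=X['P'].reshape(-1,3);Q=Q[np.isfinite(Q).all(1)]
    for i in range(4):
        print(n,i+1,*dip(Q,C[i],i))
    N=Q[(np.hypot(Q[:,0]-P[225,112][0],Q[:,1]-P[225,112][1])<.14)&(abs(Q[:,2]-.13)<.006)]; print('hop',circ(N[:,:2]),len(N))
    # tote
    N=Q[(np.hypot(*(Q[:,:2]-P[255,238][:2]).T)<.13)&(Q[:,2]>.09)]; print('bar',len(N),N.mean(0),N[:,2].max(),cv2.minAreaRect(N[:,:2].astype('f4')))
    N=Q[(np.hypot(*(Q[:,:2]-P[255,238][:2]).T)<.13)&(Q[:,2]>.035)&(Q[:,2]<.055)]; print('walls',cv2.minAreaRect(N[:,:2].astype('f4')))
    im=X['im'].astype(int)
    M=X['P'];g=im.sum(2);m=(np.hypot(M[...,0]-P[171,228][0],M[...,1]-P[171,228][1])<.1)&(g<np.percentile(g[np.hypot(M[...,0]-P[171,228][0],M[...,1]-P[171,228][1])<.1],30))&(M[...,2]<.01)
    print('mat',circ(M[m][:,:2]))
E
```

```text
hop [0.5172 0.3589 0.0567]
tote [0.3788 0.0464 0.0048]
mat [0.6556 0.0675 0.0052]
d1 [ 0.4521 -0.1768  0.0032]
d2 [ 0.5818 -0.3777  0.002 ]
d3 [ 0.627  -0.192   0.0018]
d4 [ 0.4242 -0.3743  0.0017]
carton [0.7405 0.2292 0.0996]
jar [ 0.7846 -0.0758  0.1004]
tape [ 0.7743 -0.2039  0.0214]
top 1 [ 0.4565 -0.1726  0.0558] 0.006991074657469953 0.11330993302524019 [ 0.4201 -0.216   0.1103] 213 67
top 2 [ 0.5826 -0.3681  0.043 ] 0.02570126414488017 0.10741983681870075 [ 0.5427 -0.3868  0.1047] 180 61
top 3 [ 0.625  -0.1913  0.0309] 0.01030686608591376 0.1014745960633288 [ 0.5932 -0.1932  0.0985] 110 67
top 4 [ 0.4196 -0.3629  0.0207] 0.007768080385126648 0.09575217723535014 [ 0.4047 -0.3496  0.092 ] 67 80
hop [0.5198 0.3589 0.1099] 1155
bar 340 [0.4331 0.0507 0.1204] 0.12585334639333978 ((0.4330381751060486, 0.05013822391629219), (0.01523187942802906, 0.11872292309999466), 1.027935266494751)
walls ((0.4326898753643036, 0.04995352029800415), (0.17154955863952637, 0.12048421055078506), 0.8901652693748474)
mat [0.6525 0.0676 0.0683]
side 1 [ 0.4575 -0.1739  0.0561] 0.04533837190144701 0.11314276427642575 [ 0.4212 -0.2191  0.1094] 294 129
side 2 [ 0.5832 -0.3696  0.0431] 0.04082619086730368 0.10762429461464641 [ 0.5434 -0.3898  0.1038] 244 139
side 3 [ 0.626  -0.1925  0.0316] 0.03795900851914053 0.10163076246453252 [ 0.5937 -0.1954  0.0976] 118 103
side 4 [ 0.4215 -0.3649  0.0201] 0.025642401996473302 0.09522528311950608 [ 0.4054 -0.3522  0.0921] 117 88
hop [0.5205 0.3576 0.11  ] 465
bar 290 [0.4328 0.0402 0.1155] 0.12692112034372227 ((0.4347003400325775, 0.04909549653530121), (0.01780550181865692, 0.12642614543437958), 1.1386274099349976)
walls ((0.4339372515678406, 0.04933559149503708), (0.17460587620735168, 0.12831568717956543), 1.2708922624588013)
mat [0.6589 0.0641 0.0615]
```

```bash
cat > go.py <<'E'
import sys
from h import *
# go.py x y z closing_dir_deg : prints tool-frame shift/turn to TCP target
def go(x,y,z,deg):
    s=r.get_state(); q=s['ee_rot']; M=R.from_quat([q[1],q[2],q[3],q[0]]).as_matrix()
    d=M.T@(np.array([x,y,z])-s['tool_pos'])
    a=np.radians(deg); v=M.T@[np.cos(a),np.sin(a),0]
    t=np.arctan2(-v[0],v[1])
    alt=t-np.sign(t)*np.pi
    print('d',d.round(4),'turn',round(t,3),'or',round(alt,3),'q',s['q'].round(2),'t',s['time_s'])
if __name__=='__main__': go(*map(float,sys.argv[1:5]))
E
python3 go.py .433 .050 .2 1
```

```text
d [-0.4081 -0.4716  0.0453] turn 1.31 or -1.832 q [-1.4   0.52 -0.04  1.6   0.02  1.02 -0.11] t 0.1
```
Base rotation -70° from az 76 to 7. q7 world compensate. Try turn 1.31, 12 rows.

The manual's scale: shifts go in units of 100 mm and turns go in units of 0.05 rad. Converting my numbers, -0.472 m is -4.72, -0.408 m is -4.08, 1.31 rad is 26.2.

Call:
nudge_tcp(increments=[[-4.08, -4.72, 0.45, 26.2, 0.085], [-4.08, -4.72, 0.45, 26.2, 0.085], [-4.08, -4.72, 0.45, 26.2, 0.085], [-4.08, -4.72, 0.45, 26.2, 0.085], [-4.08, -4.72, 0.45, 26.2, 0.085], [-4.08, -4.72, 0.45, 26.2, 0.085], [-4.08, -4.72, 0.45, 26.2, 0.085], [-4.08, -4.72, 0.45, 26.2, 0.085], [-4.08, -4.72, 0.45, 26.2, 0.085], [-4.08, -4.72, 0.45, 26.2, 0.085], [-4.08, -4.72, 0.45, 26.2, 0.085], [-4.08, -4.72, 0.45, 26.2, 0.085]], squeeze=100)

```text
time_s: 1.6
tool_pos: [0.4326, 0.0501, 0.2001]
ee_rot: [-0.0, 0.701, 0.713, -0.0]
wrist_force: [-0.7, 0.6, -0.3]
gripper_width: 0.0849
grip_force: 0.0
```

```bash
python3 go.py .433 .05 .106 1
```

```text
d [-0.0001  0.0005  0.0941] turn -0.001 or 3.141 q [-0.6   0.31  0.43  2.14 -0.2   0.73 -0.02] t 1.6
```

Call:
nudge_tcp(increments=[[0, 0, 0.6, 0, 0.085], [0, 0, 0.94, 0, 0.085], [0, 0, 0.94, 0, 0.085], [0, 0, 0.94, 0, 0.01], [0, 0, 0.94, 0, 0.01], [0, 0, 0.94, 0, 0.01], [0, 0, 0.94, 0, 0.01], [0, 0, 0.94, 0, 0.01]], squeeze=100)

```text
time_s: 2.6
tool_pos: [0.4335, 0.0501, 0.1067]
ee_rot: [0.0, 0.701, 0.713, 0.001]
wrist_force: [2.8, 0.8, 7.3]
gripper_width: 0.0128
grip_force: 97.8
```

Call:
nudge_tcp(increments=[[0, 0, -0.6, 0, 0.01], [0, 0, -1.2, 0, 0.01], [0, 0, -1.8, 0, 0.01], [0, 0, -1.8, 0, 0.01], [0, 0, -1.8, 0, 0.01]], squeeze=100)

```text
time_s: 3.22
tool_pos: [0.4324, 0.0501, 0.2858]
ee_rot: [-0.0, 0.701, 0.713, -0.0]
wrist_force: [-0.2, 1.0, -2.7]
gripper_width: 0.0121
grip_force: 98.6
```

```bash
python3 go.py .535 .358 .28 1
```

```text
d [0.3061 0.1079 0.0057] turn -0.0 or 3.141 q [-0.7   0.18  0.52  2.04 -0.11  0.95 -0.11] t 3.225
```

Scaled: 0.13 m is 1.3, 0.306 m is 3.06.

Call:
nudge_tcp(increments=[[0.2, 0.07, 0, 0, 0.01], [0.5, 0.18, 0, 0, 0.01], [0.9, 0.32, 0, 0, 0.01], [1.3, 0.46, 0, 0, 0.01], [1.7, 0.6, 0, 0, 0.01], [2.1, 0.74, 0, 0, 0.01], [2.5, 0.88, 0, 0, 0.01], [2.8, 0.98, 0, 0, 0.01], [3, 1.05, 0, 0, 0.01], [3.06, 1.08, 0, 0, 0.01], [3.06, 1.08, 0, 0, 0.01]], squeeze=100)

```text
time_s: 4.6
tool_pos: [0.5354, 0.3575, 0.2851]
ee_rot: [0.0, 0.701, 0.713, -0.001]
wrist_force: [-0.8, -0.4, -1.2]
gripper_width: 0.0124
grip_force: 98.7
```

```bash
python3 - <<'E'
from h import *
im,d,c,T=cam('side'); save('s2',im[90:260,90:310])
E
python3 go.py .536 .358 .236 1
```

```text
d [0.001  0.0006 0.0496] turn -0.001 or 3.14 q [-0.94  0.55  0.41  1.52 -0.23  1.13 -0.47] t 4.65
```

View pics/s2.png

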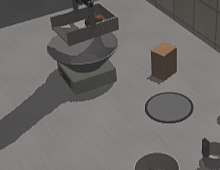

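The crop shows the tote held level above the funnel at about (95,25), with walnuts aboard. Next I'll loosen the grip to a pivot and press the rear edge on the rim.

Scaled: 0.075 m is 0.75, -0.006 m is -0.06.

Call:
nudge_tcp(increments=[[0, 0, 0.3, 0, 0.01], [0, 0, 0.45, 0, 0.01], [0, 0, 0.5, 0, 0.01], [0, 0, 0.55, 0, 0.01], [0, -0.02, 0.6, 0, 0.01], [0, -0.04, 0.65, 0, 0.01], [0, -0.06, 0.7, 0, 0.01], [0, -0.08, 0.75, 0, 0.01], [0, -0.08, 0.75, 0, 0.01]], squeeze=22)

```text
time_s: 5.78
tool_pos: [0.5256, 0.3602, 0.2151]
ee_rot: [-0.002, 0.7, 0.714, 0.001]
wrist_force: [-30.4, 1.1, 43.9]
gripper_width: 0.0129
grip_force: 171.9
```

```bash
python3 - <<'E'
from h import *
im,d,c,T=cam('side'); save('s3',cv2.resize(im[60:260,60:310],None,fx=2,fy=2))
E
python3 go.py .536 .358 .236 1
```

```text
d [-0.0023  0.0102 -0.021 ] turn 0.002 or -3.14 q [-0.94  0.6   0.38  1.61 -0.26  0.98 -0.45] t 5.825
```

View pics/s3.png

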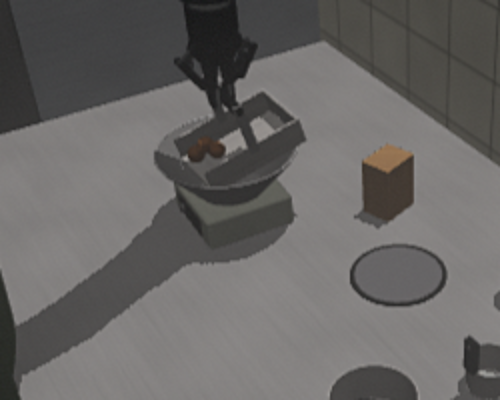

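The tote is tilting: the walnuts have rolled to the spout at (205,150) and the rear is riding up on the rim at (290,130). I'll measure the tilt.

```bash
cat > tilt.py <<'E'
from h import *
# side walls' top edges of the tote: fit plane to points near tote over rim
im,d,c,T=cam('side'); P=cloud(d,c,T).reshape(-1,3); P=P[np.isfinite(P).all(1)]
p=r.get_state()['tool_pos']
best=(0,)
for yo in (-.058,.058):
    Q=P[(abs(P[:,1]-p[1]-yo)<.006)&(abs(P[:,0]-p[0])<.14)&(P[:,2]>.1)&(P[:,2]<.33)]
    # upper envelope per x bin
    b=np.round(Q[:,0]/.008).astype(int)
    print(yo,[(round(k*.008,3),round(Q[b==k,2].max(),3)) for k in np.unique(b)])
E
python3 tilt.py
```

```text
-0.058 [(np.float64(0.424), np.float64(0.134)), (np.float64(0.432), np.float64(0.119)), (np.float64(0.44), np.float64(0.115)), (np.float64(0.448), np.float64(0.108)), (np.float64(0.456), np.float64(0.139)), (np.float64(0.464), np.float64(0.141)), (np.float64(0.472), np.float64(0.144)), (np.float64(0.48), np.float64(0.144)), (np.float64(0.488), np.float64(0.147)), (np.float64(0.496), np.float64(0.149)), (np.float64(0.504), np.float64(0.152)), (np.float64(0.512), np.float64(0.232)), (np.float64(0.52), np.float64(0.235)), (np.float64(0.528), np.float64(0.235)), (np.float64(0.536), np.float64(0.233)), (np.float64(0.544), np.float64(0.193)), (np.float64(0.552), np.float64(0.163)), (np.float64(0.56), np.float64(0.165)), (np.float64(0.568), np.float64(0.17)), (np.float64(0.576), np.float64(0.17)), (np.float64(0.584), np.float64(0.172)), (np.float64(0.592), np.float64(0.174)), (np.float64(0.6), np.float64(0.176)), (np.float64(0.608), np.float64(0.177)), (np.float64(0.616), np.float64(0.179)), (np.float64(0.624), np.float64(0.18)), (np.float64(0.632), np.float64(0.167))]
0.058 [(np.float64(0.
[... 356 characters left out ...]
.496), np.float64(0.148)), (np.float64(0.504), np.float64(0.151)), (np.float64(0.512), np.float64(0.156)), (np.float64(0.52), np.float64(0.231)), (np.float64(0.528), np.float64(0.21)), (np.float64(0.536), np.float64(0.171)), (np.float64(0.544), np.float64(0.166)), (np.float64(0.552), np.float64(0.163)), (np.float64(0.56), np.float64(0.161)), (np.float64(0.568), np.float64(0.153)), (np.float64(0.576), np.float64(0.128)), (np.float64(0.584), np.float64(0.174)), (np.float64(0.592), np.float64(0.173)), (np.float64(0.6), np.float64(0.172)), (np.float64(0.608), np.float64(0.178)), (np.float64(0.616), np.float64(0.18)), (np.float64(0.624), np.float64(0.181)), (np.float64(0.632), np.float64(0.149))]
```

Scaled: -0.004 m is -0.04.

Call:
nudge_tcp(increments=[[0, 0, -0.04, 0, 0.016], [0, 0, -0.04, 0, 0.02], [0, 0, -0.04, 0, 0.023], [0, 0, -0.04, 0, 0.023], [0, 0, -0.04, 0, 0.023]], squeeze=22)

```text
time_s: 6.5
tool_pos: [0.5277, 0.3575, 0.2152]
ee_rot: [0.0, 0.701, 0.713, -0.0]
wrist_force: [-1.4, -0.5, 0.6]
gripper_width: 0.0232
grip_force: 0.6
```

```bash
python3 tilt.py | cut -c1-4000 | sed 's/np.float64//g'
python3 go.py .52 .358 .236 1
```

```text
-0.058 [((0.424), (0.134)), ((0.432), (0.13)), ((0.44), (0.121)), ((0.448), (0.107)), ((0.464), (0.139)), ((0.472), (0.143)), ((0.48), (0.143)), ((0.488), (0.146)), ((0.496), (0.149)), ((0.504), (0.151)), ((0.512), (0.153)), ((0.52), (0.234)), ((0.528), (0.234)), ((0.536), (0.231)), ((0.544), (0.193)), ((0.552), (0.168)), ((0.56), (0.166)), ((0.568), (0.166)), ((0.576), (0.169)), ((0.584), (0.173)), ((0.592), (0.177)), ((0.6), (0.176)), ((0.608), (0.176)), ((0.616), (0.178)), ((0.624), (0.183)), ((0.632), (0.169))]
0.058 [((0.424), (0.134)), ((0.432), (0.131)), ((0.44), (0.122)), ((0.448), (0.116)), ((0.456), (0.131)), ((0.464), (0.141)), ((0.472), (0.141)), ((0.48), (0.144)), ((0.488), (0.146)), ((0.496), (0.146)), ((0.504), (0.151)), ((0.512), (0.151)), ((0.52), (0.231)), ((0.528), (0.173)), ((0.536), (0.163)), ((0.544), (0.176)), ((0.552), (0.164)), ((0.56), (0.159)), ((0.568), (0.151)), ((0.576), (0.167)), ((0.584), (0.17)), ((0.592), (0.174)), ((0.6), (0.175)), ((0.608), (0.177)), ((0.616), (0.179)), ((0.624), (0.181)), ((0.632), (0.153))]
d [ 0.0006 -0.0077 -0.0208] turn -0.001 or 3.141 q [-0.93  0.6   0.38  1.61 -0.26  0.98 -0.46] t 6.55
```

Scaled: -0.012 m is -0.12, -0.009 m is -0.09.

Call:
nudge_tcp(increments=[[0, -0.1, -0.02, 0, 0.023], [0, -0.2, -0.04, 0, 0.023], [0, -0.3, -0.06, 0, 0.023], [0, -0.4, -0.09, 0, 0.023], [0, -0.5, -0.12, 0, 0.023], [0, -0.5, -0.12, 0, 0.023]], squeeze=22)

```text
time_s: 7.3
tool_pos: [0.477, 0.357, 0.2277]
ee_rot: [-0.0, 0.701, 0.713, 0.0]
wrist_force: [1.7, -0.2, -1.3]
gripper_width: 0.0232
grip_force: 0.5
```

```bash
python3 tilt.py | sed 's/np.float64//g'
python3 - <<'E'
from h import *
im,d,c,T=cam('side'); save('s4',cv2.resize(im[60:260,60:310],None,fx=2,fy=2))
E
```

```text
-0.058 [((0.424), (0.132)), ((0.432), (0.13)), ((0.44), (0.119)), ((0.448), (0.132)), ((0.456), (0.136)), ((0.464), (0.14)), ((0.472), (0.229)), ((0.48), (0.233)), ((0.488), (0.217)), ((0.496), (0.217)), ((0.504), (0.201)), ((0.512), (0.201)), ((0.52), (0.187)), ((0.528), (0.195)), ((0.536), (0.199)), ((0.544), (0.203)), ((0.552), (0.211)), ((0.56), (0.217)), ((0.568), (0.223)), ((0.576), (0.23)), ((0.584), (0.228)), ((0.592), (0.22)), ((0.6), (0.21)), ((0.608), (0.198)), ((0.616), (0.135))]
0.058 [((0.424), (0.132)), ((0.432), (0.126)), ((0.44), (0.122)), ((0.448), (0.112)), ((0.456), (0.121)), ((0.464), (0.129)), ((0.472), (0.136)), ((0.48), (0.141)), ((0.488), (0.142)), ((0.496), (0.213)), ((0.504), (0.162)), ((0.512), (0.164)), ((0.52), (0.178)), ((0.528), (0.18)), ((0.536), (0.185)), ((0.544), (0.189)), ((0.552), (0.194)), ((0.56), (0.206)), ((0.568), (0.21)), ((0.576), (0.218)), ((0.584), (0.223)), ((0.592), (0.221)), ((0.6), (0.202)), ((0.608), (0.196)), ((0.616), (0.184))]
```

View pics/s4.png

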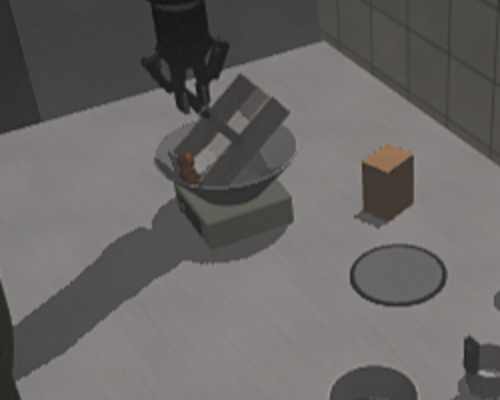

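The tote is now tilted about 36°, with walnuts at the spout (187,165) against the funnel wall. I'll push further.

Call:
nudge_tcp(increments=[[0, -0.08, -0.01, 0, 0.023], [0, -0.16, -0.02, 0, 0.023], [0, -0.22, -0.02, 0, 0.023], [0, -0.22, -0.02, 0, 0.023], [0, -0.22, -0.02, 0, 0.023], [0, -0.22, -0.02, 0, 0.023], [0, -0.22, -0.02, 0, 0.023], [0, -0.22, -0.02, 0, 0.023]], squeeze=22)

```text
time_s: 8.4
tool_pos: [0.4557, 0.3564, 0.2293]
ee_rot: [0.0, 0.701, 0.713, -0.0]
wrist_force: [1.0, -1.7, -1.8]
gripper_width: 0.0231
grip_force: 1.2
```

```bash
python3 tilt.py | sed 's/np.float64//g' | head -1
python3 - <<'E'
from h import *
im,d,c,T=cam('side'); im2,d2,c2,T2=cam('top');save('s5',np.hstack([cv2.resize(im[90:190,90:240],None,fx=2.6,fy=2.6),cv2.resize(im2[165:265,30:180],None,fx=2.6,fy=2.6)]))
E
```

```text
-0.058 [((0.424), (0.132)), ((0.432), (0.13)), ((0.44), (0.11)), ((0.448), (0.129)), ((0.456), (0.236)), ((0.464), (0.234)), ((0.472), (0.225)), ((0.48), (0.213)), ((0.488), (0.213)), ((0.496), (0.202)), ((0.504), (0.195)), ((0.512), (0.193)), ((0.52), (0.208)), ((0.528), (0.216)), ((0.536), (0.228)), ((0.544), (0.229)), ((0.552), (0.245)), ((0.56), (0.245)), ((0.568), (0.242)), ((0.576), (0.231)), ((0.584), (0.226)), ((0.592), (0.219))]
```

View pics/s5.png

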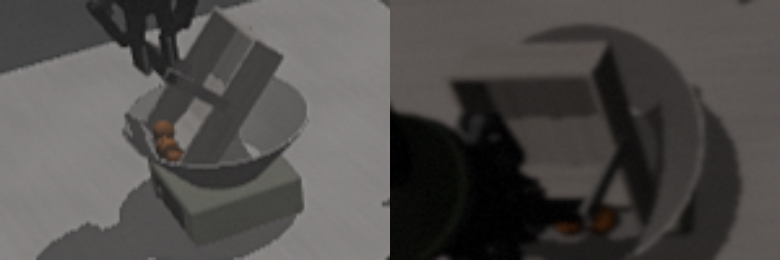

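All three walnuts sit at the spout, in the pocket against the funnel wall: (165,140) left, (585,222) right. I'll grip the bar gently while tilted and lift to free them.

Scaled: -0.04 m is -0.4, -0.035 m is -0.35.

Call:
nudge_tcp(increments=[[0, 0, 0, 0, 0.01], [0, 0, 0, 0, 0.01], [0, 0, 0, 0, 0.01], [0, 0.03, -0.1, 0, 0.01], [0, 0.06, -0.2, 0, 0.01], [0, 0.1, -0.3, 0, 0.01], [0, 0.15, -0.35, 0, 0.01], [0, 0.2, -0.4, 0, 0.01], [0, 0.2, -0.4, 0, 0.01], [0, 0.2, -0.4, 0, 0.01]], squeeze=40)

```text
time_s: 9.8
tool_pos: [0.4755, 0.3566, 0.269]
ee_rot: [-0.0, 0.701, 0.713, -0.0]
wrist_force: [0.1, 0.6, -2.0]
gripper_width: 0.0199
grip_force: 38.8
```

```bash
python3 - <<'E'
from h import *
im,d,c,T=cam('side'); im2,d2,c2,T2=cam('top');save('s6',np.hstack([cv2.resize(im[90:190,90:240],None,fx=2.6,fy=2.6),cv2.resize(im2[165:265,30:180],None,fx=2.6,fy=2.6)]))
E
```

View pics/s6.png

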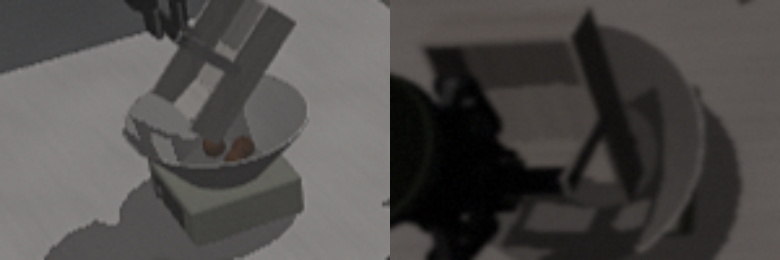

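The walnuts are in the funnel at (225,148) and the tote is held tilted, apparently empty. I'll lift, square up the grip, and carry it back.

The manual's scale: shifts go in units of 100 mm and turns go in units of 0.05 rad. Converting my numbers, -0.05 m is -0.5, -0.307 m is -3.07.

Call:
nudge_tcp(increments=[[0, 0, -0.5, 0, 0.01], [0, 0, -0.7, 0, 0.01], [0, 0, -0.7, 0, 0.01], [-0.5, -0.05, -0.7, 0, 0.01], [-1.1, -0.16, -0.7, 0, 0.01], [-1.7, -0.24, -0.7, 0, 0.01], [-2.3, -0.32, -0.7, 0, 0.01], [-2.8, -0.4, -0.7, 0, 0.01], [-3.07, -0.42, -0.7, 0, 0.01], [-3.07, -0.42, -0.7, 0, 0.01]], squeeze=110)

```text
time_s: 11.15
tool_pos: [0.4383, 0.0474, 0.3386]
ee_rot: [-0.0, 0.702, 0.712, -0.0]
wrist_force: [0.5, 0.3, -2.8]
gripper_width: 0.0165
grip_force: 107.7
```

```bash
python3 - <<'E'
from h import *
im,d,c,T=cam('side'); im2,d2,c2,T2=cam('top');save('s7',np.hstack([cv2.resize(im[100:270,90:310],None,fx=1.8,fy=1.8),cv2.resize(im2[165:265,50:180],None,fx=3,fy=3.06)]))
E
python3 go.py .433 .05 .116 1
```

```text
d [ 0.0006 -0.0054  0.2226] turn -0.0 or 3.141 q [-0.76  0.13  0.57  1.95 -0.08  1.09 -0.13] t 11.25
```

View pics/s7.png

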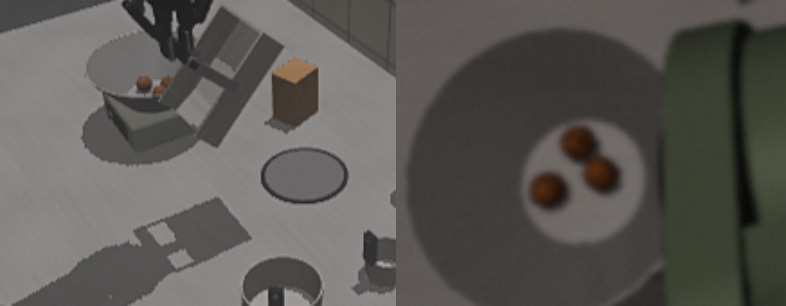

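Three walnuts lie on the hopper floor. The tote is still tilted in the grip. I'll touch the spout on the bench and drag it +x to level it.

Scaled: 0.195 m is 1.95, 0.17 m is 1.7.

Call:
nudge_tcp(increments=[[0, -0.3, 0.6, 0, 0.01], [0, -0.35, 1.2, 0, 0.01], [0, -0.35, 1.7, 0, 0.01], [0, -0.35, 1.95, 0, 0.01], [0, -0.35, 1.95, 0, 0.01]], squeeze=60)

```text
time_s: 11.88
tool_pos: [0.403, 0.0485, 0.1425]
ee_rot: [-0.001, 0.701, 0.713, -0.002]
wrist_force: [-5.3, -2.9, 12.3]
gripper_width: 0.0165
grip_force: 112.9
```

```bash
python3 - <<'E'
from h import *
im,d,c,T=cam('side');save('s8',cv2.resize(im[120:290,90:310],None,fx=2,fy=2)); print(r.get_state()['gripper_width'])
P=cloud(d,c,T).reshape(-1,3); P=P[np.isfinite(P).all(1)]
p=r.get_state()['tool_pos']
Q=P[(abs(P[:,1]-p[1]+.058)<.006)&(abs(P[:,0]-p[0])<.16)&(P[:,2]>.012)]
b=np.round(Q[:,0]/.01).astype(int); print([(round(float(k*.01),3),round(float(Q[b==k,2].min()),3),round(float(Q[b==k,2].max()),3)) for k in np.unique(b)])
E
```

```text
0.0170144506505389
[(0.36, 0.443, 0.549), (0.37, 0.432, 0.514), (0.38, 0.42, 0.541), (0.39, 0.033, 0.549), (0.4, 0.02, 0.544), (0.41, 0.013, 0.539), (0.42, 0.014, 0.524), (0.43, 0.022, 0.514), (0.44, 0.026, 0.504), (0.45, 0.033, 0.488), (0.46, 0.043, 0.469), (0.47, 0.048, 0.119), (0.48, 0.059, 0.125), (0.49, 0.073, 0.134), (0.5, 0.079, 0.144), (0.51, 0.088, 0.14), (0.52, 0.098, 0.135), (0.53, 0.109, 0.126)]
```

View pics/s8.png

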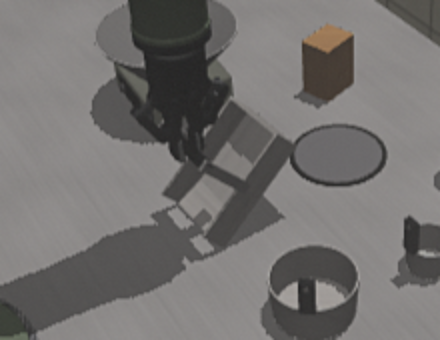

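Call:
nudge_tcp(increments=[[0, 0, 0, 0, 0.01], [0, 0.15, 0, 0, 0.01], [0, 0.3, 0.02, 0, 0.01], [0, 0.45, 0.06, 0, 0.01], [0, 0.6, 0.1, 0, 0.01], [0, 0.75, 0.15, 0, 0.01], [0, 0.85, 0.2, 0, 0.01], [0, 0.85, 0.2, 0, 0.01]], squeeze=22)

```text
time_s: 12.92
tool_pos: [0.4891, 0.0497, 0.1237]
ee_rot: [-0.0, 0.701, 0.713, -0.0]
wrist_force: [-0.8, 0.2, -1.9]
gripper_width: 0.0134
grip_force: 23.4
```

```bash
cat > lv.py <<'E'
from h import *
im,d,c,T=cam('side'); P=cloud(d,c,T).reshape(-1,3); P=P[np.isfinite(P).all(1)]
p=r.get_state()['tool_pos']
Q=P[(abs(P[:,1]-p[1]+.058)<.006)&(abs(P[:,0]-p[0])<.16)&(P[:,2]>.012)&(P[:,2]<.3)]
b=np.round(Q[:,0]/.01).astype(int); print([(round(float(k*.01),3),round(float(Q[b==k,2].max()),3)) for k in np.unique(b)])
E
python3 lv.py
```

```text
[(0.4, 0.059), (0.41, 0.061), (0.42, 0.063), (0.43, 0.059), (0.44, 0.063), (0.45, 0.064), (0.46, 0.062), (0.47, 0.063), (0.48, 0.132), (0.49, 0.137), (0.5, 0.134), (0.51, 0.062), (0.52, 0.062), (0.53, 0.063), (0.54, 0.059), (0.55, 0.061), (0.56, 0.062), (0.57, 0.062), (0.58, 0.059)]
```

Scaled: -0.056 m is -0.56, 0.016 m is 0.16.

Call:
nudge_tcp(increments=[[0, -0.3, 0, 0, 0.01], [0, -0.56, 0, 0, 0.01], [0, -0.56, 0.08, 0, 0.01], [0, -0.56, 0.14, 0, 0.01], [0, -0.56, 0.16, 0, 0.01], [0, -0.56, 0.16, 0, 0.01], [0, -0.56, 0.16, 0, 0.06], [0, -0.56, 0.16, 0, 0.06], [0, -0.56, 0.16, 0, 0.06], [0, -0.56, -0.5, 0, 0.06], [0, -0.56, -1.1, 0, 0.06], [0, -0.56, -1.1, 0, 0.06]], squeeze=60)

```text
time_s: 14.48
tool_pos: [0.4344, 0.0494, 0.2376]
ee_rot: [0.001, 0.701, 0.713, 0.003]
wrist_force: [-0.1, 1.3, -1.1]
gripper_width: 0.06
grip_force: 0.0
```

```bash
cat > look.py <<'E'
from m import *
np.set_printoptions(precision=4,suppress=True)
import sys
# look.py id x y ...: dipper fits near guesses, side+top
a=list(map(float,sys.argv[1:]))
V=[(n,*(lambda im,d,c,T:(im,cloud(d,c,T)))(*cam(n))) for n in ('side','top')]
for n,im,P in V:
    Q=P.reshape(-1,3);Q=Q[np.isfinite(Q).all(1)]
    for k in range(0,len(a),3):
        i=int(a[k])-1
        try:
            c,_,top,h,nr,nh=dip(Q,a[k+1:k+3],i); az=np.degrees(np.arctan2(h[1]-c[1],h[0]-c[0]))
            print(n,i+1,'c',c,'top',round(top,4),'h',h,'az',round(az,1),nr,nh)
        except Exception as e: print(n,i+1,e)
E
python3 lv.py
python3 look.py 1 .457 -.1735 2 .583 -.369 3 .6255 -.192 4 .4205 -.364
```

```text
[(0.35, 0.047), (0.36, 0.048), (0.37, 0.046), (0.38, 0.048), (0.39, 0.046), (0.4, 0.047), (0.41, 0.047), (0.42, 0.093), (0.43, 0.123), (0.44, 0.124), (0.45, 0.048), (0.46, 0.047), (0.47, 0.05), (0.48, 0.048), (0.49, 0.048), (0.5, 0.047), (0.51, 0.048), (0.52, 0.048)]
side 1 c [ 0.4575 -0.1739  0.056 ] top 0.1137 h [ 0.4215 -0.2186  0.1103] az -128.9 280 131
side 2 c [ 0.5835 -0.3697  0.0432] top 0.1066 h [ 0.5436 -0.3899  0.1035] az -153.1 246 139
side 3 c [ 0.6257 -0.1922  0.0314] top 0.1017 h [ 0.5937 -0.1954  0.0974] az -174.3 117 106
side 4 c [ 0.4215 -0.3646  0.0201] top 0.0959 h [ 0.4055 -0.3522  0.0919] az 142.1 117 86
top 1 c [ 0.4565 -0.1725  0.0558] top 0.1129 h [ 0.4202 -0.2158  0.1099] az -130.0 216 68
top 2 c [ 0.5825 -0.3683  0.0431] top 0.1077 h [ 0.5427 -0.3868  0.1045] az -155.1 180 63
top 3 c [ 0.625  -0.1914  0.031 ] top 0.1011 h [ 0.5933 -0.1936  0.0977] az -176.0 112 70
top 4 c [ 0.4194 -0.3631  0.0207] top 0.0955 h [ 0.4049 -0.3498  0.0925] az 137.5 66 81
```

```bash
python3 go.py .4207 -.2172 .17 50.5
```

```text
d [-0.2662 -0.0165  0.0638] turn -0.864 or 2.278 q [-0.73  0.27  0.58  2.11 -0.2   0.82 -0.01] t 14.625
```

Scaled: -0.266 m is -2.66, -0.24 m is -2.4, 2.278 rad is 45.56.

Call:
nudge_tcp(increments=[[-0.6, 0, 0, 3.76, 0.05], [-1.2, 0, 0, 7.52, 0.05], [-1.8, -0.1, 0.2, 11.28, 0.05], [-2.4, -0.165, 0.4, 15, 0.05], [-2.66, -0.165, 0.6, 18.8, 0.05], [-2.66, -0.165, 0.63, 22.6, 0.05], [-2.66, -0.165, 0.63, 26.2, 0.05], [-2.66, -0.165, 0.63, 30, 0.05], [-2.66, -0.165, 0.63, 33.8, 0.05], [-2.66, -0.165, 0.63, 37.6, 0.05], [-2.66, -0.165, 0.63, 41.2, 0.05], [-2.66, -0.165, 0.63, 45.56, 0.05]])

```text
time_s: 16.12
tool_pos: [0.4201, -0.2174, 0.17]
ee_rot: [0.001, 0.945, -0.327, -0.001]
wrist_force: [-0.6, -0.0, -0.8]
gripper_width: 0.0502
grip_force: 0.0
```

```bash
python3 go.py .4207 -.2172 .087 50.5
```

```text
d [ 0.0005 -0.0007  0.083 ] turn -3.119 or 0.023 q [-0.4   0.69  1.11  2.09 -0.82  0.89 -1.04] t 16.125
```

Scaled: 0.083 m is 0.83, -0.09 m is -0.9, 0.023 rad is 0.46.

Call:
nudge_tcp(increments=[[0, 0, 0.5, 0.46, 0.05], [0.005, -0.007, 0.83, 0.46, 0.05], [0.005, -0.007, 0.83, 0.46, 0.05], [0.005, -0.007, 0.83, 0.46, 0.005], [0.005, -0.007, 0.83, 0.46, 0.005], [0.005, -0.007, 0.83, 0.46, 0.005], [0.005, -0.007, 0.83, 0.46, 0.005], [0.005, -0.007, 0.3, 0.46, 0.005], [0.005, -0.007, -0.3, 0.46, 0.005], [0.005, -0.007, -0.9, 0.46, 0.005], [0.005, -0.007, -0.9, 0.46, 0.005]], squeeze=90)

```text
time_s: 17.5
tool_pos: [0.4228, -0.2176, 0.2647]
ee_rot: [-0.0, 0.942, -0.334, 0.003]
wrist_force: [0.2, 1.2, -3.5]
gripper_width: 0.009
grip_force: 88.8
```

```bash
python3 - <<'E'
from h import *
# mat centre from dark ring, both cams
from m import circ
for n in ('top','side'):
    im,d,c,T=cam(n); P=cloud(d,c,T); g=im.sum(2).astype(int)
    rr=np.hypot(P[...,0]-.655,P[...,1]-.066); m=(rr<.1)&(P[...,2]<.012)
    e=cv2.Canny(im,40,100)>0
    X=P[m&e&(rr>.06)][:,:2]; c0=circ(X); 
    for _ in range(3):
        k=abs(np.hypot(*(X-c0[:2]).T)-c0[2])<.004; c0=circ(X[k])
    print(n,c0,k.sum(),len(X))
E
```

```text
top [0.6562467  0.06943959 0.07515679] 198 373
side [0.65390936 0.07186939 0.07710025] 57 126
```

```bash
python3 go.py .6987 .0329 .14 -40
```

```text
d [ 0.0577 -0.3679  0.122 ] turn -1.554 or 1.587 q [-0.52  0.59  1.28  2.   -0.66  1.06 -1.19] t 17.6
```

Call:
nudge_tcp(increments=[[0.07, -0.4, 0, -3.6, 0.005], [0.14, -0.9, 0, -7.2, 0.005], [0.22, -1.4, 0, -10.8, 0.005], [0.3, -1.9, 0, -14.4, 0.005], [0.38, -2.4, 0, -18, 0.005], [0.46, -2.9, 0, -21.6, 0.005], [0.53, -3.4, 0, -25.2, 0.005], [0.577, -3.68, 0.3, -28.4, 0.005], [0.577, -3.68, 0.7, -31.08, 0.005], [0.577, -3.68, 1, -31.08, 0.005], [0.577, -3.68, 1.22, -31.08, 0.005], [0.577, -3.68, 1.22, -31.08, 0.005]])

```text
time_s: 19.1
tool_pos: [0.6977, 0.0319, 0.1374]
ee_rot: [-0.001, 0.907, 0.422, -0.001]
wrist_force: [-0.4, -0.2, -1.1]
gripper_width: 0.009
grip_force: 88.9
```

```bash
python3 go.py .6987 .0329 .09 -40
python3 - <<'E'
from m import *
for n in ('top','side'):
    im,d,c,T=cam(n); P=cloud(d,c,T).reshape(-1,3); P=P[np.isfinite(P).all(1)]
    N=P[(np.hypot(P[:,0]-.655,P[:,1]-.0695)<.07)&(abs(P[:,2]-.113)<.01)]
    print(n,len(N),circ(N[:,:2]))
    # rim plane
    c0=circ(N[:,:2]);K=N[abs(np.hypot(*(N[:,:2]-c0[:2]).T)-.0565)<.003]
    A=np.c_[K[:,:2]-c0[:2],np.ones(len(K))]; print(np.linalg.lstsq(A,K[:,2],rcond=None)[0])
E
```

```text
d [0.0015 0.0002 0.0474] turn -0.002 or 3.14 q [-0.5   0.87  0.67  1.49 -0.59  1.   -0.38] t 19.1
top 87 [0.65276339 0.06998007 0.05625553]
[0.00593385 0.00619257 0.10882336]
side 226 [0.65563692 0.06856237 0.05610305]
[ 0.00600816 -0.00577317  0.10862235]
```

Centred and level. Lower, release, retreat.

Scaled: -0.1 m is -1, -0.05 m is -0.5.

Call:
nudge_tcp(increments=[[0.01, 0, 0.25, 0, 0.005], [0.01, 0, 0.42, 0, 0.005], [0.01, 0, 0.49, 0, 0.005], [0.01, 0, 0.49, 0, 0.005], [0.01, 0, 0.49, 0, 0.04], [0.01, 0, 0.49, 0, 0.04], [0.01, 0, 0.49, 0, 0.04], [0.01, 0, 0, 0, 0.04], [0.01, 0, -0.5, 0, 0.04], [0.01, 0, -1, 0, 0.04], [0.01, 0, -1, 0, 0.04]])

```text
time_s: 20.58
tool_pos: [0.7007, 0.0324, 0.2433]
ee_rot: [0.001, 0.907, 0.422, 0.003]
wrist_force: [-0.8, 0.4, -1.2]
gripper_width: 0.0402
grip_force: 0.0
```

```bash
python3 look.py 1 .655 .0695 2 .583 -.369 3 .6255 -.192 4 .4205 -.364
```

```text
side 1 c [0.6569 0.0697 0.0558] top 0.6136 h [ 0.6273 -0.0003  0.6105] az -112.9 239 3643
side 2 c [ 0.5832 -0.3696  0.0432] top 0.1069 h [ 0.5436 -0.39    0.103 ] az -152.7 242 139
side 3 c [ 0.6257 -0.192   0.0316] top 0.102 h [ 0.5938 -0.1955  0.0981] az -173.8 110 106
side 4 c [ 0.4216 -0.3646  0.0199] top 0.0953 h [ 0.4056 -0.3521  0.0921] az 141.9 116 85
top 1 c [0.6545 0.07   0.0558] top 0.6664 h [0.5814 0.0684 0.6624] az -178.7 88 9052
top 2 c [ 0.5826 -0.3682  0.043 ] top 0.1079 h [ 0.5428 -0.3872  0.105 ] az -154.5 183 63
top 3 c [ 0.6249 -0.1914  0.031 ] top 0.1012 h [ 0.5933 -0.1933  0.0978] az -176.6 105 69
top 4 c [ 0.4198 -0.3632  0.0206] top 0.096 h [ 0.4046 -0.3503  0.0927] az 139.7 69 80
```

```bash
python3 go.py .5434 -.3886 .17 26.4
```

```text
d [-0.423   0.1521  0.0691] turn -1.16 or 1.982 q [-0.53  0.77  0.73  1.41 -0.53  1.17 -0.43] t 20.675
```

Scaled: -0.17 m is -1.7, 0.03 m is 0.3, -1.16 rad is -23.2.

Call:
nudge_tcp(increments=[[-0.6, 0.2, 0, -3.6, 0.05], [-1.1, 0.4, 0, -7.2, 0.05], [-1.7, 0.6, 0, -10.8, 0.05], [-2.3, 0.8, 0, -14.4, 0.05], [-2.9, 1.05, 0, -18, 0.05], [-3.5, 1.26, 0, -21.6, 0.05], [-4, 1.45, 0.3, -23.2, 0.05], [-4.23, 1.52, 0.69, -23.2, 0.05], [-4.23, 1.52, 0.69, -23.2, 0.05], [-4.23, 1.52, 0.69, -23.2, 0.05], [-4.23, 1.52, 0.69, -23.2, 0.05]])

```text
time_s: 22.05
tool_pos: [0.5443, -0.3877, 0.171]
ee_rot: [0.0, 0.526, 0.85, 0.0]
wrist_force: [0.3, 0.1, 0.4]
gripper_width: 0.0498
grip_force: 0.0
```

```bash
python3 look.py 2 .583 -.369; python3 go.py .5434 -.3886 .081 26.4
```

```text
side 2 c [ 0.5833 -0.3696  0.0432] top 0.5778 h [ 0.5217 -0.3579  0.5752] az 169.3 219 2385
top 2 c [ 0.5824 -0.3682  0.0431] top 0.5678 h [ 0.5441 -0.3186  0.5664] az 127.6 177 2981
d [-0.0003 -0.001   0.09  ] turn 0.001 or -3.14 q [ 0.28  0.71  0.4   1.56 -0.32  0.94  1.25] t 22.15
```

Scaled: -0.1 m is -1, 0.09 m is 0.9.

Call:
nudge_tcp(increments=[[0, -0.01, 0.5, 0, 0.05], [0, -0.01, 0.9, 0, 0.05], [0, -0.01, 0.9, 0, 0.05], [0, -0.01, 0.9, 0, 0.005], [0, -0.01, 0.9, 0, 0.005], [0, -0.01, 0.9, 0, 0.005], [0, -0.01, 0.9, 0, 0.005], [0, -0.01, 0.4, 0, 0.005], [0, -0.01, -0.2, 0, 0.005], [0, -0.01, -0.8, 0, 0.005], [0, -0.01, -1, 0, 0.005], [0, -0.01, -1, 0, 0.005]], squeeze=90)

```text
time_s: 23.65
tool_pos: [0.5428, -0.3895, 0.2726]
ee_rot: [0.002, 0.527, 0.85, 0.0]
wrist_force: [0.2, -0.3, -1.9]
gripper_width: 0.0089
grip_force: 88.1
```

```bash
python3 look.py 1 .655 .0695; python3 - <<'E'
import numpy as np
from go import go
a=np.radians(-120); go(.6555+.044*np.cos(a),.070+.044*np.sin(a),.19,-120)
E
```

```text
side 1 c [0.6567 0.0698 0.0558] top 0.1173 h [0.6979 0.0301 0.1131] az -43.9 251 58
top 1 c [0.6548 0.0701 0.0558] top 0.1167 h [0.698  0.0331 0.1132] az -40.6 202 72
d [0.3362 0.2688 0.08  ] turn 2.555 or -0.587 q [ 0.26  0.61  0.45  1.47 -0.28  1.13  1.22] t 23.75
```

Call:
nudge_tcp(increments=[[0.5, 0.4, 0, -2, 0.005], [0.98, 0.78, 0, -4, 0.005], [1.46, 1.17, 0, -6, 0.005], [1.94, 1.55, 0, -8, 0.005], [2.42, 1.94, 0, -10, 0.005], [2.9, 2.32, 0, -11.74, 0.005], [3.2, 2.56, 0, -11.74, 0.005], [3.36, 2.69, 0, -11.74, 0.005], [3.36, 2.69, 0.3, -11.74, 0.005], [3.36, 2.69, 0.6, -11.74, 0.005], [3.36, 2.69, 0.7, -11.74, 0.005], [3.36, 2.69, 0.7, -11.74, 0.005]])

```text
time_s: 25.25
tool_pos: [0.6339, 0.0307, 0.2]
ee_rot: [-0.0, 0.259, 0.966, -0.0]
wrist_force: [-0.5, 0.6, -0.5]
gripper_width: 0.0086
grip_force: 88.0
```

```bash
cat > held.py <<'E'
from m import *
import sys
x,y,z,rad=map(float,sys.argv[1:5])  # expected rim centre, rim height, rim radius
for n in ('top','side'):
    im,d,c,T=cam(n); P=cloud(d,c,T).reshape(-1,3); P=P[np.isfinite(P).all(1)]
    N=P[(np.hypot(P[:,0]-x,P[:,1]-y)<rad+.012)&(abs(P[:,2]-z)<.007)]
    c0=circ(N[:,:2]);K=N[abs(np.hypot(*(N[:,:2]-c0[:2]).T)-c0[2])<.003]
    A=np.c_[K[:,:2]-c0[:2],np.ones(len(K))]; print(n,len(K),c0.round(4),'plane',np.linalg.lstsq(A,K[:,2],rcond=None)[0].round(3))
E
python3 held.py .6555 .070 .175 .045; python3 -c "
import numpy as np
from go import go
a=np.radians(-120); go(.6555+.044*np.cos(a),.070+.044*np.sin(a),.088,-120)"
```

```text
d [0.0013 0.0005 0.1129] turn 3.141 or -0.001 q [-0.31  0.6   0.25  1.63 -0.17  0.94  1.05] t 25.3m.py:5: RuntimeWarning: Mean of empty slice.
  c=X.mean(0); return least_squares(f,[*c,.05],loss='soft_l1',f_scale=.002).x
  ret = um.true_divide(
Traceback (most recent call last):
  File "held.py", line 7, in <module>
    c0=circ(N[:,:2]);K=N[abs(np.hypot(*(N[:,:2]-c0[:2]).T)-c0[2])<.003]
  File "m.py", line 5, in circ
    c=X.mean(0); return least_squares(f,[*c,.05],loss='soft_l1',f_scale=.002).x
                        ~~~~~~~~~~~~~^^^^^^^^^^^^^^^^^^^^^^^^^^^^^^^^^^^^^^^^
ValueError: Initial guess is outside of provided bounds
```

```bash
sed -i "s/('top','side')/('side',)/" held.py; python3 held.py .6555 .070 .175 .045
```

```text
side 113 [0.6566 0.0683 0.0434] plane [-0.004 -0.003  0.172]
```

Scaled: 0.112 m is 1.12, 0.108 m is 1.08.

Call:
nudge_tcp(increments=[[0.01, 0, 0.4, 0, 0.005], [0.01, 0, 0.8, 0, 0.005], [0.01, 0, 1, 0, 0.005], [0.01, 0, 1.08, 0, 0.005], [0.01, 0, 1.12, 0, 0.005], [0.01, 0, 1.12, 0, 0.005], [0.01, 0, 1.12, 0, 0.005]])

```text
time_s: 26.22
tool_pos: [0.6336, 0.032, 0.0891]
ee_rot: [0.001, 0.259, 0.966, 0.0]
wrist_force: [-0.1, -0.1, -0.6]
gripper_width: 0.009
grip_force: 88.0
```

Call:
nudge_tcp(increments=[[0, 0, 0, 0, 0.035], [0, 0, 0, 0, 0.035], [0, 0, 0, 0, 0.035], [0, 0, -0.5, 0, 0.035], [0, 0, -1.1, 0, 0.035], [0, 0, -1.4, 0, 0.035], [0, 0, -1.4, 0, 0.035]])

```text
time_s: 27.1
tool_pos: [0.6342, 0.0319, 0.2308]
ee_rot: [0.002, 0.259, 0.966, 0.001]
wrist_force: [0.9, -0.5, -0.0]
gripper_width: 0.0355
grip_force: 0.0
```

```bash
python3 look.py 3 .6255 -.192 4 .4205 -.364; python3 held.py .656 .07 .060 .045
```

```text
side 3 c [ 0.6258 -0.1922  0.0315] top 0.1011 h [ 0.594  -0.195   0.0977] az -174.9 114 107
side 4 c [ 0.4216 -0.3648  0.0198] top 0.0952 h [ 0.4057 -0.352   0.0921] az 141.1 116 88
top 3 c [ 0.6251 -0.1914  0.031 ] top 0.102 h [ 0.5937 -0.1925  0.098 ] az -178.0 106 67
top 4 c [ 0.4195 -0.363   0.0208] top 0.0957 h [ 0.4048 -0.3499  0.0925] az 138.3 69 82
side 107 [0.6519 0.07   0.0494] plane [-0.014 -0.009  0.059]
```

```bash
python3 go.py .5938 -.194 .16 4.3
```

```text
d [-0.0793 -0.2151  0.0674] turn 0.973 or -2.169 q [-0.32  0.57  0.26  1.6  -0.17  0.99  1.04] t 27.25
```

Call:
nudge_tcp(increments=[[-0.2, -0.5, 0, 3.6, 0.05], [-0.4, -1, 0, 7.2, 0.05], [-0.6, -1.6, 0, 10.8, 0.05], [-0.79, -2.15, 0.3, 14.4, 0.05], [-0.79, -2.15, 0.67, 18, 0.05], [-0.79, -2.15, 0.67, 19.46, 0.05], [-0.79, -2.15, 0.67, 19.46, 0.05]])

```text
time_s: 28.12
tool_pos: [0.5936, -0.1937, 0.1599]
ee_rot: [-0.001, 0.68, 0.733, -0.001]
wrist_force: [-0.8, 0.2, 0.5]
gripper_width: 0.0499
grip_force: 0.0
```

```bash
python3 look.py 1 .656 .07 2 .656 .07 3 .6255 -.192; python3 go.py .5938 -.194 .075 4.3; python3 - <<'E'
from h import *
im,d,c,T=cam('side'); im2,*_=cam('top');save('s9',np.hstack([cv2.resize(im[150:290,180:350],None,fx=2.3,fy=2.3),cv2.resize(im2[130:270,190:360],None,fx=2.3,fy=2.3)]))
E
```

```text
side 1 c [0.6554 0.0696 0.0528] top 0.1156 h [0.6628 0.031  0.1119] az -79.1 376 151
side 2 c [0.653  0.0668 0.0508] top 0.1156 h [0.6621 0.031  0.1118] az -75.7 297 198
side 3 c [ 0.6257 -0.1919  0.0316] top 0.5594 h [ 0.5819 -0.1761  0.5574] az 160.1 123 2159
top 1 c [0.6546 0.07   0.0533] top 0.1153 h [0.6663 0.0328 0.1113] az -72.6 351 128
top 2 c [0.6566 0.0741 0.0476] top 0.1153 h [0.6663 0.0328 0.1113] az -76.9 244 153
top 3 c [ 0.6222 -0.1957  0.036 ] top 0.5684 h [ 0.5765 -0.1682  0.5638] az 148.9 22 2151
d [-0.0003 -0.0002  0.086 ] turn 0.002 or -3.14 q [-0.1   0.67  0.49  1.69 -0.39  0.87  0.63] t 28.225
```

View pics/s9.png

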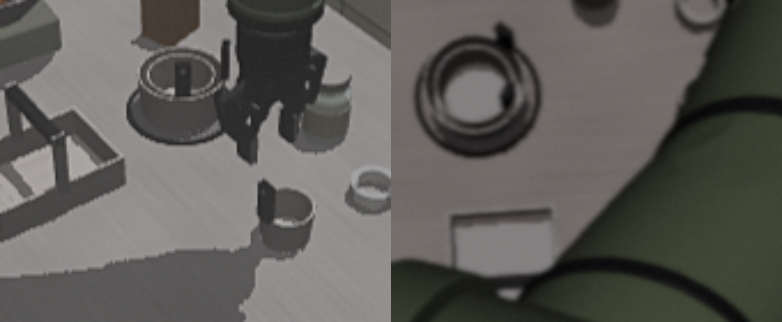

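d2 sits nested in d1 on the mat, at (180,80) left and (478,95) right. Next is d3.

Call:
nudge_tcp(increments=[[0, 0, 0.5, 0, 0.05], [0, 0, 0.86, 0, 0.05], [0, 0, 0.86, 0, 0.05], [0, 0, 0.86, 0, 0.005], [0, 0, 0.86, 0, 0.005], [0, 0, 0.86, 0, 0.005], [0, 0, 0.86, 0, 0.005], [0, 0, 0.4, 0, 0.005], [0, 0, -0.2, 0, 0.005], [0, 0, -0.8, 0, 0.005], [0, 0, -1, 0, 0.005], [0, 0, -1, 0, 0.005]], squeeze=90)

```text
time_s: 29.82
tool_pos: [0.5947, -0.1939, 0.2634]
ee_rot: [0.001, 0.68, 0.733, 0.001]
wrist_force: [0.5, -0.1, -1.1]
gripper_width: 0.0087
grip_force: 88.0
```

```bash
cat > nest.py <<'E'
from m import *
for n in ('side','top'):
    im,d,c,T=cam(n); P=cloud(d,c,T).reshape(-1,3); P=P[np.isfinite(P).all(1)]
    D=np.hypot(P[:,0]-.6555,P[:,1]-.07)
    H=P[(D<.085)&(P[:,2]>.075)&(P[:,2]<.125)]
    if len(H)>5:
        l=cv2.connectedComponents(cv2.dilate(cv2.threshold(np.histogram2d(H[:,0],H[:,1],bins=[np.arange(.55,.76,.004),np.arange(-.04,.18,.004)])[0].astype('f4'),.5,255,0)[1].astype('u1'),None))[1]
        ix=((H[:,0]-.55)//.004).astype(int);iy=((H[:,1]+.04)//.004).astype(int);lab=l[ix,iy]
        for k in np.unique(lab):
            K=H[lab==k]; t=K[K[:,2]>K[:,2].max()-.008]; v=t.mean(0)-[.6555,.07,0]; print(n,'handle',len(K),t.mean(0).round(4),'r',np.hypot(*v[:2]).round(4),'az',np.degrees(np.arctan2(v[1],v[0])).round(0))
    for nm,rad,zz in (('d1',.058,.063),('d2',.045,.060),('d3',.033,.057),('d4',.022,.054)):
        K=P[(abs(D-rad+.0015)<.009)&(abs(P[:,2]-zz-.002)<.004)]
        if len(K)>20:
            c0=least_squares(lambda p:np.hypot(K[:,0]-p[0],K[:,1]-p[1])-rad+.0015,[.6555,.07],loss='soft_l1',f_scale=.001).x; print(n,nm,'rim',len(K),c0.round(4))
E
python3 nest.py;  python3 -c "
import numpy as np
from go import go
a=np.radians(165); go(.6555+.032*np.cos(a),.070+.032*np.sin(a),.2,165)"
```

```text
side handle 87 [0.6337 0.0319 0.1109] r 0.0439 az -120.0
side handle 55 [0.6986 0.0314 0.1143] r 0.0578 az -42.0
side d1 rim 148 [0.6563 0.0696]
side d2 rim 118 [0.6556 0.0706]
top handle 56 [0.6326 0.0327 0.1109] r 0.0438 az -122.0
top handle 65 [0.6987 0.0329 0.113 ] r 0.057 az -41.0
top d1 rim 153 [0.6551 0.0704]
top d2 rim 118 [0.6546 0.0705]
d [0.2687 0.0509 0.0609] turn -2.805 or 0.337 q [-0.14  0.56  0.55  1.6  -0.33  1.07  0.58] t 29.925
```

Scaled: 0.269 m is 2.69, 0.26 m is 2.6, 0.337 rad is 6.74.

Call:
nudge_tcp(increments=[[0.4, 0.08, 0, 1.2, 0.005], [0.9, 0.17, 0, 2.4, 0.005], [1.4, 0.27, 0, 3.8, 0.005], [1.9, 0.36, 0, 5.2, 0.005], [2.3, 0.44, 0, 6.74, 0.005], [2.6, 0.5, 0, 6.74, 0.005], [2.69, 0.51, 0.2, 6.74, 0.005], [2.69, 0.51, 0.4, 6.74, 0.005], [2.69, 0.51, 0.6, 6.74, 0.005], [2.69, 0.51, 0.6, 6.74, 0.005]])

```text
time_s: 31.18
tool_pos: [0.6236, 0.0772, 0.1988]
ee_rot: [-0.001, 0.794, 0.608, -0.002]
wrist_force: [0.1, 0.1, -0.6]
gripper_width: 0.0086
grip_force: 88.0
```

```bash
python3 held.py .655 .0705 .176 .033;  python3 go.py .6241 .0788 .085 165
```

```text
side 50 [0.6526 0.0674 0.0312] plane [-0.049  0.04   0.173]
d [ 0.0016 -0.0004  0.1151] turn 3.14 or -0.002 q [-0.6   0.66  0.6   1.65 -0.43  0.97 -0.12] t 31.225
```

Call:
nudge_tcp(increments=[[0.025, 0.005, 0.4, 0, 0.005], [0.025, 0.005, 0.8, 0, 0.005], [0.025, 0.005, 1, 0, 0.005], [0.025, 0.005, 1.1, 0, 0.005], [0.025, 0.005, 1.14, 0, 0.005], [0.025, 0.005, 1.15, 0, 0.005], [0.025, 0.005, 1.15, 0, 0.005]])

```text
time_s: 32.1
tool_pos: [0.6264, 0.0806, 0.087]
ee_rot: [0.0, 0.794, 0.608, 0.0]
wrist_force: [-0.1, 0.2, 0.0]
gripper_width: 0.0085
grip_force: 87.9
```

Call:
nudge_tcp(increments=[[0, 0, 0, 0, 0.03], [0, 0, 0, 0, 0.03], [0, 0, 0, 0, 0.03], [0, 0, -0.5, 0, 0.03], [0, 0, -1.1, 0, 0.03], [0, 0, -1.4, 0, 0.03], [0, 0, -1.4, 0, 0.03]])

```text
time_s: 32.98
tool_pos: [0.627, 0.0806, 0.2286]
ee_rot: [0.001, 0.794, 0.608, 0.002]
wrist_force: [-0.2, 0.8, -0.3]
gripper_width: 0.0299
grip_force: 0.0
```

```bash
python3 look.py 4 .4205 -.364; python3 go.py .4052 -.351 .15 140.3
```

```text
side 4 c [ 0.4211 -0.3648  0.02  ] top 0.0966 h [ 0.4052 -0.3525  0.0925] az 142.3 122 85
top 4 c [ 0.4195 -0.3631  0.0207] top 0.0949 h [ 0.4045 -0.3497  0.0918] az 138.1 71 80
d [-0.4742 -0.1011  0.0759] turn -2.711 or 0.431 q [-0.61  0.63  0.62  1.63 -0.41  1.02 -0.13] t 33.075
```

Call:
nudge_tcp(increments=[[-0.6, -0.12, 0, 1.6, 0.04], [-1.2, -0.25, 0, 3.2, 0.04], [-1.8, -0.38, 0, 4.8, 0.04], [-2.4, -0.51, 0, 6.4, 0.04], [-3, -0.64, 0, 8, 0.04], [-3.6, -0.77, 0, 8.62, 0.04], [-4.2, -0.9, 0.3, 8.62, 0.04], [-4.74, -1.01, 0.76, 8.62, 0.04], [-4.74, -1.01, 0.76, 8.62, 0.04], [-4.74, -1.01, 0.76, 8.62, 0.04], [-4.74, -1.01, 0.76, 8.62, 0.04]])

```text
time_s: 34.45
tool_pos: [0.4066, -0.3499, 0.1507]
ee_rot: [0.0, 0.905, 0.425, 0.0]
wrist_force: [0.4, -0.6, 0.4]
gripper_width: 0.0398
grip_force: 0.0
```

```bash
python3 nest.py;  python3 go.py .4046 -.3508 .069 140.3; python3 held.py .421 -.364 .043 .022
```

```text
top handle 57 [0.633  0.0323 0.111 ] r 0.0439 az -121.0
top handle 59 [0.6247 0.0799 0.1076] r 0.0323 az 162.0
top handle 66 [0.6985 0.0333 0.1133] r 0.0566 az -40.0
top d1 rim 153 [0.6552 0.0704]
top d2 rim 115 [0.6547 0.0704]
top d3 rim 81 [0.6556 0.0721]
top d4 rim 23 [0.6555 0.0608]
d [-0.0021 -0.0012  0.0819] turn -3.14 or 0.002 q [ 0.14  0.61  0.66  1.94 -0.53  0.77  0.41] t 34.55
side 125 [ 0.4214 -0.3647  0.02  ] plane [-0.041  0.02   0.041]
```

Scaled: -0.12 m is -1.2, -0.09 m is -0.9.

Call:
nudge_tcp(increments=[[-0.02, -0.01, 0.45, 0, 0.04], [-0.02, -0.01, 0.82, 0, 0.04], [-0.02, -0.01, 0.82, 0, 0.04], [-0.02, -0.01, 0.82, 0, 0.005], [-0.02, -0.01, 0.82, 0, 0.005], [-0.02, -0.01, 0.82, 0, 0.005], [-0.02, -0.01, 0.82, 0, 0.005], [-0.02, -0.01, 0.3, 0, 0.005], [-0.02, -0.01, -0.3, 0, 0.005], [-0.02, -0.01, -0.9, 0, 0.005], [-0.02, -0.01, -1.2, 0, 0.005], [-0.02, -0.01, -1.2, 0, 0.005]], squeeze=90)

```text
time_s: 36.1
tool_pos: [0.4042, -0.3523, 0.2733]
ee_rot: [0.002, 0.905, 0.425, 0.002]
wrist_force: [0.6, -1.3, -1.5]
gripper_width: 0.009
grip_force: 87.9
```

```bash
python3 -c "
import numpy as np
from go import go
a=np.radians(80); go(.6556+.021*np.cos(a),.0715+.021*np.sin(a),.2,80)"
```

```text
d [ 0.5048 -0.0883  0.0737] turn -2.09 or 1.052 q [ 0.03  0.45  0.81  1.83 -0.38  1.01  0.3 ] t 36.1
```

Scaled: 0.505 m is 5.05, 0.49 m is 4.9, 1.052 rad is 21.04.

Call:
nudge_tcp(increments=[[0.5, -0.1, 0, 2.2, 0.005], [1, -0.18, 0, 4.4, 0.005], [1.6, -0.28, 0, 6.6, 0.005], [2.2, -0.38, 0, 8.8, 0.005], [2.8, -0.5, 0, 11, 0.005], [3.4, -0.6, 0, 13.6, 0.005], [4, -0.7, 0, 16.4, 0.005], [4.5, -0.8, 0, 19, 0.005], [4.9, -0.86, 0, 21.04, 0.005], [5.05, -0.88, 0.3, 21.04, 0.005], [5.05, -0.88, 0.7, 21.04, 0.005], [5.05, -0.88, 0.7, 21.04, 0.005]])

```text
time_s: 37.6
tool_pos: [0.6573, 0.0929, 0.198]
ee_rot: [0.001, 0.996, -0.087, -0.002]
wrist_force: [0.4, -0.4, 0.2]
gripper_width: 0.009
grip_force: 87.9
```

Call:
nudge_tcp(increments=[[0, 0, 0, 0, 0.005], [0, 0, 0, 0, 0.005]])

```text
time_s: 37.85
tool_pos: [0.6592, 0.0924, 0.202]
ee_rot: [-0.0, 0.996, -0.087, 0.001]
wrist_force: [0.8, 0.4, 0.1]
gripper_width: 0.0091
grip_force: 87.9
```

```bash
python3 held.py .6556 .0715 .176 .022; python3 -c "
import numpy as np
from go import go
a=np.radians(80); go(.6556+.021*np.cos(a),.0715+.021*np.sin(a),.082,80)"
```

```text
side 69 [0.6562 0.0711 0.0197] plane [0.025 0.06  0.175]
d [0.     0.0004 0.1197] turn 3.141 or -0.0 q [-0.77  0.86  0.98  1.56 -0.77  1.14 -1.36] t 37.9
```

Call:
nudge_tcp(increments=[[0, 0, 0.4, 0, 0.005], [0, 0, 0.8, 0, 0.005], [0, 0, 1, 0, 0.005], [0, 0, 1.1, 0, 0.005], [0, 0, 1.16, 0, 0.005], [0, 0, 1.195, 0, 0.005], [0, 0, 1.195, 0, 0.005]])

```text
time_s: 38.78
tool_pos: [0.6595, 0.0928, 0.0821]
ee_rot: [-0.0, 0.996, -0.087, 0.001]
wrist_force: [0.3, -0.4, 5.0]
gripper_width: 0.009
grip_force: 88.9
```

Call:
nudge_tcp(increments=[[0, 0, 0, 0, 0.025], [0, 0, 0, 0, 0.025], [0, 0, 0, 0, 0.025], [0, 0, -0.5, 0, 0.025], [0, 0, -1.1, 0, 0.025], [0, 0, -1.6, 0, 0.025], [-0.6, 0, -1.6, 0, 0.025], [-1.2, 0, -1.6, 0, 0.025], [-1.8, 0, -1.6, 0, 0.025], [-2.4, 0, -1.6, 0, 0.025], [-3, 0, -1.6, 0, 0.025], [-3, 0, -1.6, 0, 0.025]])

```text
time_s: 40.28
tool_pos: [0.3608, 0.1456, 0.2405]
ee_rot: [-0.0, 0.996, -0.086, -0.001]
wrist_force: [0.6, 0.3, 0.5]
gripper_width: 0.025
grip_force: 0.0
```

```bash
python3 nest.py;  python3 - <<'E'
from h import *
im,d,c,T=cam('side'); im2,*_=cam('top');save('s10',np.hstack([cv2.resize(im[130:270,180:350],None,fx=2.3,fy=2.3),cv2.resize(im2[110:310,30:290],None,fx=1.5,fy=1.61)[:322]]))
E
```

```text
side handle 85 [0.6336 0.032  0.1111] r 0.0439 az -120.0
side handle 59 [0.6255 0.0787 0.1079] r 0.0312 az 164.0
side handle 72 [0.6592 0.0917 0.1055] r 0.022 az 80.0
side handle 53 [0.6983 0.0307 0.1149] r 0.0581 az -43.0
side d1 rim 122 [0.6569 0.0696]
side d2 rim 102 [0.6556 0.0693]
side d3 rim 51 [0.6561 0.0711]
side d4 rim 40 [0.6544 0.0694]
top handle 57 [0.6329 0.0324 0.1102] r 0.0438 az -121.0
top handle 58 [0.6247 0.0802 0.1072] r 0.0325 az 162.0
top handle 51 [0.6587 0.0931 0.1045] r 0.0233 az 82.0
top handle 65 [0.6985 0.0331 0.1132] r 0.0566 az -41.0
top d1 rim 158 [0.6553 0.0703]
top d2 rim 120 [0.6549 0.0707]
top d3 rim 80 [0.6556 0.0719]
top d4 rim 67 [0.6555 0.07  ]
```

View pics/s10.png

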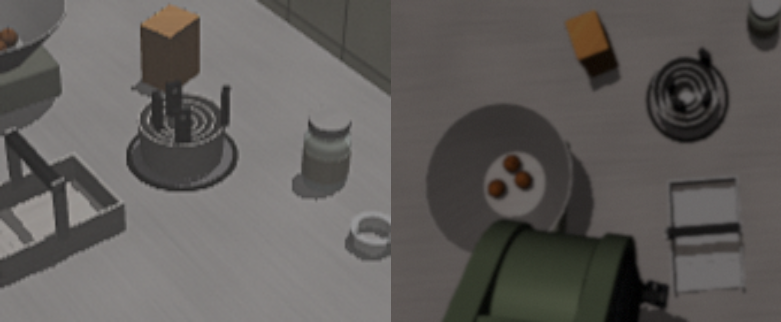

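All four dippers are nested concentrically on the mat: (180,130) left, (688,97) right. Three walnuts lie on the hopper floor at (510,178), the tote stands level and empty at (705,235), and the robot is clear.

```bash
python3 -c "
from workcell import r
print(r.get_state()['time_s']); print(r.hand_in())"
```

```text
40.475
the job is handed in; nothing more can be done
None
```

The job is handed in at 40.5 s, with no verdict returned: the last images show all three walnuts in the hopper, the empty tote upright on the bench, all four dippers nested upright at the mat's centre, and the carton, jar and tape roll untouched.

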